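# Press the label holder home behind the shelf lip

### The arm

A 6-joint arm with a two-finger parallel gripper is mounted at the origin on a cart in front of the work surface, level with it; the furniture and walls round the work are solid. World frame = base frame: x ahead of the robot, y to its left, z up, the work surface at z = 0. Lengths are in mm, angles in rad, forces in N, time in s.
With the tool pointing down it reaches from about 325 to 875 mm from the base axis. Payload 4.4 kg.
Tool frame: the origin (TCP) lies on the centre line of the jaws, within the pads' length; the fingertips stand ahead of it and the grasp point (between the pads) lies 6 mm ahead of it (ctrl.tcp_to_tips is the z of the fingertips in the tool frame, in mm); z points along the fingers, y is the line along which they close (so a half turn about z gives the same grasp; the last joint's range is limited). The gripper opens to 85 mm and grips with 20 to 120 N. Pads are 22 mm wide; open, the fingers measure 114 mm over their backs; the gripper's body (76 mm by 85 mm) begins 54 mm behind the grasp point. The pads swing forward as they close: fully open they stand 13 mm farther back than shut.
Start: joints at [-1.405, 0.207, 1.542, -0, 1.393, -0.15], TCP at [178.569, -546.572, 256.282] pointing down, gripper open.
Joint ranges: [-2.73, 2.73], [-0.86, 2.22], [0.23, 2.46], [-1.11, 4.25], [0.08, 2.63], [-2.82, 2.82]. Speed limits (rad/s): [2.79, 2.79, 3.14, 3.14, 3.14, 3.14].

### API

Orientations are given as a 3x3 rotation matrix whose columns are the frame's x, y, z axes.
In Python, from plant import ctrl, sensors, optics gives the robot as it stands. Calls block until the motion is done:
- ctrl.move_ptp(position, orientation): joint-space move of the TCP to a pose.
- ctrl.move_l(position, rot=None, vel=150, threshold=None): straight line of the TCP; rot=None keeps the orientation; vel is the mean speed in mm/s. With threshold (N) it stops when the force on the tool has changed by that much, and returns True; else False.
- ctrl.set_joints(angles): joint-space move.
- ctrl.gripper_to(opening, force=None): finger opening in mm; force is the grip in N (None keeps the last); returns when the fingers have stopped.
- ctrl.hold(seconds).
- ctrl.solve_ik(position, orientation): joint angles nearest the present ones, or None.
- sensors.read_state(): the state.
- optics.grab_frame(name): name is "scene" or "top" or "wrist"; returns (picture, depth): 400x640x3 uint8, red, green, blue; 400x640 float32, mm along the optical axis (not along the pixel's ray), 0 where there is no reading.
- optics.camera_params(name): a dict with "mtx" (3x3 intrinsics, pixels), "R" (3x3) and "t" (3): a world point X has camera coordinates R X + t; the wrist camera has in their place "T_tool_cam" (4x4, takes a point from camera to tool coordinates, whose origin is the TCP and whose axes are the flange's). Camera axes: x right, y down, z forward; pixel columns grow to the right and rows downward; lengths in mm; the calibration is good to about 2 mm. A picture is of the moment at which its call begins: read the wrist's pose just before it. camera_params takes no time and is no camera call.
A pose or a line that the arm cannot do raises ctrl.MotionError and nothing moves.
- ctrl.finish_job(): hands the job in; it is judged then, once.
The state is a dict: "t": time; "q": joint angles; "qvel": joint speeds; "tau": joint torques, N m; "eef_pos": TCP position; "eef_rot": TCP orientation; "force": force on the tool from outside, world axes, zero at the start; "wrist_torque": the same for the moment, N m; "grip_width": finger opening in mm; "grasp_force": force on a finger pad.
Only numpy, scipy, OpenCV 4.12 (cv2) and the standard library are available. Lean on these libraries where they do the work, as an engineer would, in place of code of your own. Each camera call takes 0.05 s, during which the arm holds its last target. There are 200 camera calls.

### The job

A black marker has been left lying in the label slot along the front of the small grey parts rack: pick it up and lay it on the bench, clear of the rack, without dropping it. Then take the label holder with the orange card from the wooden stand, leaving the blue one there, and push it upright, card towards the front, down behind the rack's front lip, into the bay between the two black stops in the middle of the slot, and against the hidden spring until it is fully home. Finish while still holding it pressed home; do not let go, because the spring would lift it out again.

Things in the scene. Friction and masses are not known exactly. Their poses are not given: they have to be found in the camera images.
- rack: Fixed grey sheet-metal parts rack, 200 mm wide (y), 190 mm deep, a yellow and a red bin at its back. Origin: at bench level straight below the middle of the label bay; x points to the rack's back, y left along the slot, z up. Behind the slot the deck is 45 mm above the bench; the bins on it (tops at 97 mm) begin 75 mm behind the slot. The slot: see rack_slot.
- rack_slot (a point): Middle of the label bay at the slot's mouth, 70 mm above the bench; axes as the rack's. The slot, open at the top, is 7 mm wide (x) between front lip and shelf edge, both 3 mm sheet rolled outward over the top 7 mm: mouth 13 mm wide, 20 mm over the rims. Black end stops (tops 60 mm above the bench) leave the bay 68 mm long (y). Slot floor 40 mm above the bench.
- clip (a joint): Steel spring bar at the bottom of the bay, 56 mm long, hidden by the lip: how far it is pressed down, m. 0 at rest (its top 8 mm above the slot floor); 0.008 pressed level with the slot floor: fully home, felt as a hard stop. It pushes up with 4 N at the start, 8 N when home.
- orange_label_centre (a point): Centre of the upper part (card pocket) of the loose white label holder with the ORANGE card, about 50 g. x through the thickness (card on the -x face), y along the width, z up. Pocket 10 x 60 x 40 mm (x, y, z): grip it across x. The tongue below, 4 mm thick, 60 mm wide, reaches 56 mm below this point. Fully home, this point is 96 mm above the bench, the pocket's underside 6 mm above the lip.
- orange_label_card (a point): Middle of the front face of the orange card, 5.5 mm in front (-x) of orange_label_centre.
- blue_label_centre (a point): The same point of a like label holder with a BLUE card, which stays in the stand. The two holders are swapped at random.
- stand: Fixed wooden stand, 60 x 190 mm (x, y), 34 mm high; in two slots in one line along y, 100 mm apart, the label holders stand upright, tongues 28 mm deep, cards to the stand's -x. Origin at the centre of its underside. In the stand a holder's centre point is 62 mm above the bench.
- marker_centre (a point): Centre of the black-capped white marker pen, 122 mm long (y axis), 16 mm thick. It starts lying along the mouth of the label slot, about 75 mm above the bench, over the bay.
Mind the look-alikes: they are no part of the job. Leave any green or turquoise look-alike of the part that bears orange_label_centre alone.

How it is judged (in metres and radians):
On the way, in this order (a step that is already met when the one before it is completed fails the run):
1. the marker is picked up out of the label slot in the gripper (height (world z) of marker_centre above 0.09 m and contact force between the fingers and marker above 0.5 N), for 0.1 s.
2. the marker lies on the bench, clear of the rack, let go and at rest (height (world z) of marker_centre below 0.02 m and contact force between marker and rack below 0.05 N and angle between marker_centre's own y axis and vertical between 1.3 and 1.84 rad and contact force between the fingers and marker below 0.05 N and linear speed of marker below 0.05 m/s), for 0.2 s.
3. the orange label holder is lifted out of the stand (height (world z) of orange_label_centre above 0.105 m and contact force between the fingers and orange_label above 0.5 N), for 0.1 s.
At the end, for the whole second after the job is handed in: Orange holder upright in the bay (5 mm across, 7 mm along, 0.12 rad), card to the front, at most 2 mm above home (96 mm); spring bar down over 6 mm, over 4 N on the rack, fingers still on it (over 2 N). Marker flat on the bench, off rack and fingers; blue holder within 20 mm of its start (all of step 2 and x of orange_label_centre in the frame of rack between -0.005 and 0.005 m and y of orange_label_centre in the frame of rack between -0.007 and 0.007 m and x of orange_label_card in the frame of rack_slot below 0 m and angle between orange_label_centre's own z axis and vertical below 0.15 rad and angle between the y axis of rack and the y axis of orange_label_centre, either way round below 0.12 rad and height (world z) of orange_label_centre below 0.098 m and value of joint clip above 0.006 m and contact force between orange_label and rack above 4 N and contact force between the fingers and orange_label above 2 N and distance of blue_label_centre from where it was at the start of the episode below 0.02 m); the arm keeps its last pose, push and grip.
It fails at once if the marker is dropped or flung (it moves faster than 0.7 m/s while not held) (linear speed of marker above 0.7 m/s and contact force between the fingers and marker below 0.05 N).
It fails at once if the blue label holder is taken out of its place (distance of blue_label_centre from where it was at the start of the episode above 0.03 m).
It also fails if it takes over 54 s, if anything falls off the work surface, if the arm or the gripper's body presses on something with over 40 N, if the wrist force passes 120 N, or if a joint passes its speed limit or range.

## Working session

There is one attempt and no reset: what is moved stays moved. The work goes in short steps, each a Python script; the robot and the scene stay as the last script left them, time stands still between calls to the robot, and variables do not carry over. Pictures are saved under pics/ and viewed, at most 10 in all, crops included, and the job is handed in when it is done.

```bash
mkdir -p pics; ls; python3 - <<'E'
from plant import ctrl,sensors,optics
import cv2,numpy as np
s=sensors.read_state();print(s['t'],s['eef_pos'],np.round(s['eef_rot'],3).tolist(),s['grip_width'],ctrl.tcp_to_tips)
for n in ('scene','top'):
    im,d=optics.grab_frame(n);np.savez(f'pics/{n}0.npz',im=im,d=d);cv2.imwrite(f'pics/{n}0.png',im[:,:,::-1])
    p=optics.camera_params(n);print(n,p['mtx'].tolist(),np.round(-p['R'].T@p['t'],1),np.round(p['R'],3).tolist())
print(optics.camera_params('wrist'))
E
```

```text
pics
0.0 [ 178.44713168 -545.8791301   255.11548441] [[0.951, 0.311, -0.0], [0.311, -0.951, 0.002], [0.0, -0.002, -1.0]] 85.06854544428882 25.0
scene [[447.20722180895655, 0.0, 312.3826521551658], [0.0, 447.20722180895655, 200.88673714450783], [0.0, 0.0, 1.0]] [  3.1 724.6 495.3] [[-0.823, -0.567, 0.016], [-0.264, 0.357, -0.896], [0.503, -0.742, -0.444]]
top [[412.46248712664743, 0.0, 315.18101489340825], [0.0, 412.46248712664743, 201.3643211437387], [0.0, 0.0, 1.0]] [ 369.2   74.4 1077.6] [[-0.025, -1.0, 0.012], [-0.997, 0.024, -0.078], [0.077, -0.014, -0.997]]
{'mtx': array([[313.01765638,   0.        , 323.45493491],
       [  0.        , 313.01765638, 200.40675305],
       [  0.        ,   0.        ,   1.        ]]), 'T_tool_cam': array([[-7.60707057e-05, -9.66225619e-01, -2.57697590e-01,
         6.53335810e+01],
       [ 9.99999831e-01,  7.48975725e-05, -5.76018760e-04,
         6.08434269e-02],
       [ 5.75865007e-04, -2.57697590e-01,  9.66225450e-01,
        -1.17311579e+02],
       [ 0.00000000e+00,  0.00000000e+00,  0.00000000e+00,
         1.00000000e+00]])}
```

View pics/scene0.png

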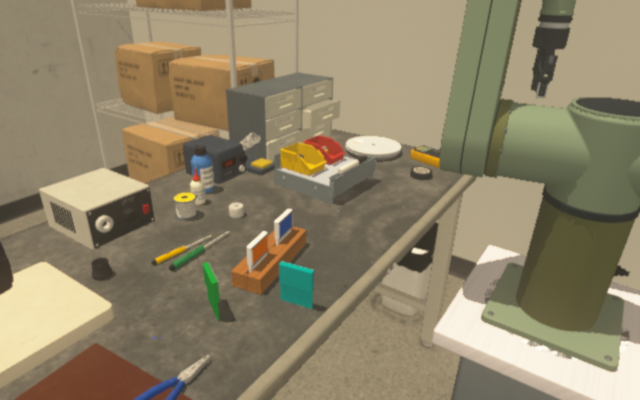

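View pics/top0.png

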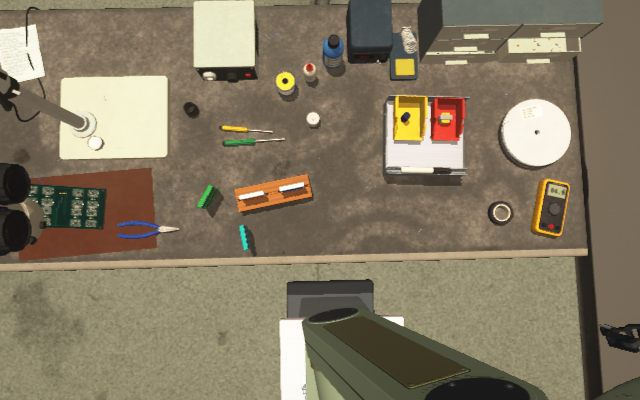

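The scene view shows the orange holder at about (258,250), nearer the camera, and the blue one at (284,225). The top view shows the marker along the rack front from (388,169) to (466,172), the stand around (274,193) with the orange holder on its left at (252,195), and the green and turquoise look-alikes at (206,195) and (244,236).

```bash
cat > h.py <<'E'
from plant import ctrl,sensors,optics
import cv2,numpy as np
def shot(name,tag=None):
    s=sensors.read_state(); im,d=optics.grab_frame(name); p=optics.camera_params(name)
    if name=='wrist':
        T=p['T_tool_cam'];R=np.array(s['eef_rot']);A=R@T[:3,:3];c=R@T[:3,3]+np.array(s['eef_pos'])
    else: A=p['R'].T;c=-A@p['t']
    if tag: cv2.imwrite(f'pics/{tag}.png',im[:,:,::-1])
    return im,d,p['mtx'],A,c
def cloud(d,K,A,c):
    v,u=np.mgrid[:400,:640]
    P=np.stack([(u-K[0,2])/K[0,0]*d,(v-K[1,2])/K[1,1]*d,d],-1)
    return P@A.T+c
def ray(u,v,K,A,c,z):
    r=A@np.array([(u-K[0,2])/K[0,0],(v-K[1,2])/K[1,1],1]);return c+r*(z-c[2])/r[2]
def proj(X,K,A,c):
    q=A.T@(np.array(X)-c);q=K@q;return q[:2]/q[2]
def down(yaw): # tool z down, tool x at yaw
    a,b=np.cos(yaw),np.sin(yaw);return np.array([[a,b,0],[b,-a,0],[0,0,-1.]])
E
python3 - <<'E'
from h import *
def load(n):
    f=np.load(f'pics/{n}0.npz');p=optics.camera_params(n);A=p['R'].T;c=-A@p['t'];return f['im'],cloud(f['d'],p['mtx'],A,c),p['mtx'],A,c
im,P,K,A,c=load('top')
print('bench z',np.median(P[200:240,330:380,2]))
for n,(u0,u1,v0,v1) in dict(marker=(386,470,165,176),stand=(232,316,172,216)).items():
    Q=P[v0:v1,u0:u1].reshape(-1,3)
    lo,hi=dict(marker=(72,95),stand=(60,100))[n]
    m=(Q[:,2]>lo)&(Q[:,2]<hi);q=Q[m];print(n,m.sum(),q.mean(0),q.min(0),q.max(0))
    if n=='stand':
        r=(Q[:,2]>25)&(Q[:,2]<42);box=cv2.minAreaRect(Q[r][:,:2].astype(np.float32));print(box)
    w,V=np.linalg.eigh(np.cov(q[:,:2].T));print(V[:,1],np.sqrt(w))
Q=P[95:180,380:472].reshape(-1,3);m=(Q[:,2]>35)&(Q[:,2]<56);print('rack',cv2.minAreaRect(Q[m][:,:2].astype(np.float32)))
im,P,K,A,c=load('scene')
r=im.astype(int)
hsv=cv2.cvtColor(im,cv2.COLOR_RGB2HSV)
reg=np.zeros(im.shape[:2],bool);reg[205:275,235:305]=1
for n,h in (('orange',(3,14)),('blue',(105,125))):
    m=reg&(hsv[...,0]>=h[0])&(hsv[...,0]<=h[1])&(hsv[...,1]>140)&(P[...,2]>42);q=P[m];print(n,m.sum(),q.mean(0),q.min(0),q.max(0))
E
```

```text
bench z 0.1261189535448466
marker 321 [ 517.03382079 -211.65681776   82.99069659] [ 507.20507092 -309.51616473   72.17261174] [ 530.30200841 -123.79244676   89.29834114]
[0.05003362 0.99874753] [ 4.45031158 36.10915709]
stand 259 [474.15078995 166.10233541  80.34873355] [456.25448571  86.58553366  60.12533099] [494.5556093  244.43601643  86.47358318]
((475.3581848144531, 165.9033966064453), (60.345638275146484, 190.0599365234375), 10.413344383239746)
[-0.18442879  0.98284588] [ 3.4000537  52.28093678]
rack ((606.35498046875, -223.95567321777344), (201.8455810546875, 191.65663146972656), 87.25389099121094)
orange 231 [449.54362554 225.60966478  70.94526719] [  3.0725841  185.23751906  43.76071303] [466.17461567 724.55192606 495.27860327]<stdin>:19: RuntimeWarning: Mean of empty slice.
  ret = um.true_divide(
Traceback (most recent call last):
ValueError: zero-size array to reduction operation minimum which has no identity
```

```bash
python3 - <<'E'
from h import *
for yaw in (np.pi/2-.05,-np.pi/2-.05):
  for p in ([512,-212,230],[512,-212,96],[410,-205,29],[466,215,180],[466,215,56]):
    try: q=ctrl.solve_ik(p,down(yaw));print(yaw,p,None if q is None else np.round(q,2))
    except Exception as e: print(e)
q=[ctrl.solve_ik([500,-212,240],down(y)) for y in (np.pi/2-.05,-np.pi/2-.05)]
yaw=np.pi/2-.05 if q[0] is not None and abs(q[0][5])<2.3 else -np.pi/2-.05
ctrl.move_ptp([500,-212,240],down(yaw));ctrl.gripper_to(45)
im,d,K,A,c=shot('wrist','w1');np.savez('pics/w1.npz',im=im,d=d,K=K,A=A,c=c)
s=sensors.read_state();print(s['t'],yaw,s['eef_pos'],s['force'],s['grip_width'])
E
```

```text
1.5207963267948965 [512, -212, 230] [-0.55  0.19  1.62 -0.    1.33 -0.5 ]
1.5207963267948965 [512, -212, 96] [-0.55  0.35  1.73 -0.    1.07 -0.5 ]
1.5207963267948965 [410, -205, 29] [-0.65  0.3   1.99 -0.    0.86 -0.6 ]
1.5207963267948965 [466, 215, 180] [ 0.26  0.15  1.77 -0.    1.22  0.31]
1.5207963267948965 [466, 215, 56] [ 0.26  0.34  1.84 -0.    0.96  0.31]
-1.6207963267948966 [512, -212, 230] [-0.55  0.19  1.62 -0.    1.33  2.64]
-1.6207963267948966 [512, -212, 96] [-0.55  0.35  1.73 -0.    1.07  2.64]
-1.6207963267948966 [410, -205, 29] [-0.65  0.3   1.99 -0.    0.86  2.54]
-1.6207963267948966 [466, 215, 180] None
-1.6207963267948966 [466, 215, 56] None
2.325 1.5207963267948965 [ 499.95308476 -212.11025195  239.97866668] [-0.38319117  1.73368325  0.51041328] 45.14149605184833
```

View pics/w1.png

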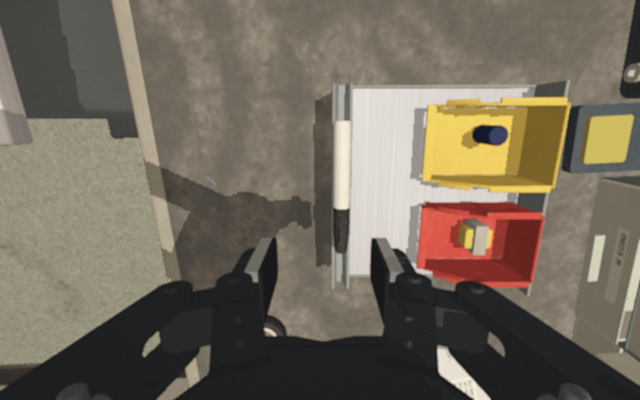

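The wrist view shows the marker lying from (342,122) to (341,253), between the lip edge (u≈335) and the shelf edge (u≈350).

```bash
python3 - <<'E'
from h import *
f=np.load('pics/w1.npz');im,d,K,A,c=[f[k] for k in('im','d','K','A','c')]
P=cloud(d,K,A,c)
for v in (100,140,180,220,245,268): print(v,[(u,*np.round(P[v,u]).astype(int)) for u in range(328,358,2)])
for u,v in ((342,122),(341.5,253)): print(ray(u,v,K,A,c,78))
Q=P[115:255,334:350].reshape(-1,3);q=Q[(Q[:,2]>77)&(Q[:,2]<90)];print(len(q),q.mean(0),q.min(0),q.max(0));w,V=np.linalg.eigh(np.cov(q[:,:2].T));print(V[:,1])
E
```

```text
100 [(328, np.int64(509), np.int64(-130), np.int64(-1)), (330, np.int64(511), np.int64(-130), np.int64(0)), (332, np.int64(512), np.int64(-133), np.int64(69)), (334, np.int64(513), np.int64(-133), np.int64(69)), (336, np.int64(515), np.int64(-133), np.int64(66)), (338, np.int64(518), np.int64(-133), np.int64(55)), (340, np.int64(519), np.int64(-133), np.int64(56)), (342, np.int64(521), np.int64(-133), np.int64(55)), (344, np.int64(523), np.int64(-133), np.int64(55)), (346, np.int64(524), np.int64(-133), np.int64(64)), (348, np.int64(526), np.int64(-134), np.int64(68)), (350, np.int64(527), np.int64(-134), np.int64(70)), (352, np.int64(529), np.int64(-134), np.int64(69)), (354, np.int64(533), np.int64(-133), np.int64(44)), (356, np.int64(535), np.int64(-133), np.int64(44))]
140 [(328, np.int64(507), np.int64(-172), np.int64(-2)), (330, np.int64(510), np.int64(-173), np.int64(-1)), (332, np.int64(510), np.int64(-168), np.int64(69)), (334, np.int64(512), np.int64(-167), np.int64(77)), (336, np.int64(513), np.int64(-167), np.int64(82)), (338, np.int64(515), np.int64(-167), np.int64(84)),
[... 3156 characters left out ...]
13), np.int64(-302), np.int64(56)), (342, np.int64(515), np.int64(-303), np.int64(55)), (344, np.int64(517), np.int64(-298), np.int64(64)), (346, np.int64(519), np.int64(-296), np.int64(69)), (348, np.int64(521), np.int64(-296), np.int64(69)), (350, np.int64(524), np.int64(-309), np.int64(44)), (352, np.int64(527), np.int64(-308), np.int64(46)), (354, np.int64(529), np.int64(-309), np.int64(45)), (356, np.int64(531), np.int64(-309), np.int64(45))]
[ 519.2699979  -152.13080452   78.        ]
[ 514.45720287 -274.92124892   78.        ]
2060 [ 516.46916193 -208.13853551   83.03727949] [ 507.60553848 -273.40298109   77.0688435 ] [ 525.3480746  -150.98069546   88.06464412]
[0.03999895 0.99919972]
```

```bash
python3 - <<'E'
from h import *
R=down(np.pi/2-.045)
ctrl.move_ptp([516.8,-213,150],R)
print(ctrl.move_l([516.8,-213,96.5],vel=80,threshold=4),sensors.read_state()['eef_pos'])
ctrl.gripper_to(5,30);s=sensors.read_state();print(s['grip_width'],s['grasp_force'],s['force'])
ctrl.move_l([516.8,-213,150],vel=80)
s=sensors.read_state();print(s['t'],s['grip_width'],s['grasp_force'],s['force'])
im,d,K,A,c=shot('scene','s2')
E
python3 -c "
import cv2;i=cv2.imread('pics/s2.png')[90:240,220:440];cv2.imwrite('pics/s2c.png',cv2.resize(i,None,fx=3,fy=3))"
```

```text
False [ 517.04630903 -213.13378805   96.59291596]
11.791812912328675 33.46243679523468 [-2.92183065 -0.40061714  4.36542586]
4.8 11.817202679928128 32.84291446208954 [ 0.12503176  0.02641439 -0.1721984 ]
```

View pics/s2c.png

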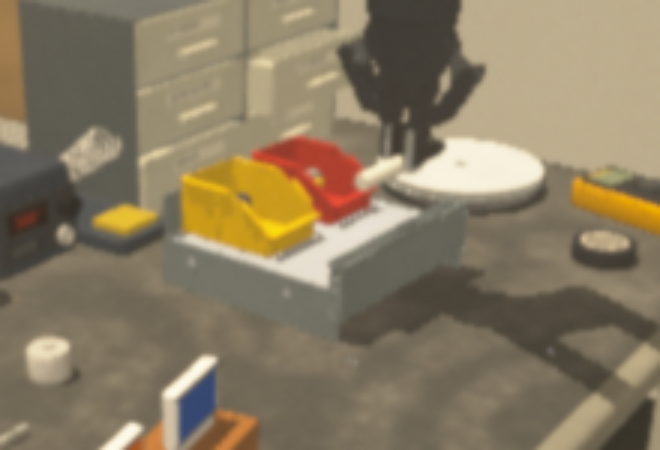

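The marker is in the jaws, seen between the fingertips at about (395,165) in the crop. I'll set it down in front of the rack with a force-guarded descent.

```bash
python3 - <<'E'
from h import *
ctrl.move_l([420,-213,110],vel=150)
ctrl.move_l([420,-213,50],vel=100)
print(ctrl.move_l([420,-213,24],vel=20,threshold=2.5))
s=sensors.read_state();print(s['eef_pos'],s['grip_width'],s['force'])
ctrl.gripper_to(22);ctrl.gripper_to(45)
ctrl.move_l([420,-213,110],vel=120)
# view the free slot
R=down(np.pi/2-.045)
ctrl.move_ptp([500,-240,200],R)
im,d,K,A,c=shot('wrist','w3');np.savez('pics/w3.npz',im=im,d=d,K=K,A=A,c=c)
print(sensors.read_state()['t'])
E
```

```text
True
[ 419.87132904 -212.88915271   27.61042885] 11.942549342971475 [-0.34149221  0.11565033  5.2086529 ]
9.525
```

View pics/w3.png

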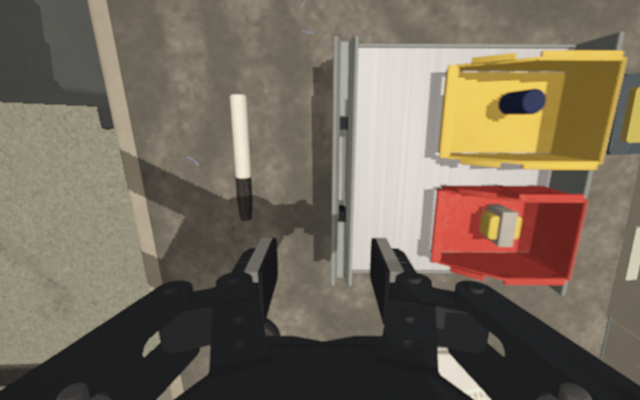

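The marker lies on the bench from (238,95) to (246,220), clear of the rack. The two black stops show in the slot at (343,122) and (342,213).

```bash
python3 - <<'E'
from h import *
f=np.load('pics/w3.npz');im,d,K,A,c=[f[k] for k in('im','d','K','A','c')]
P=cloud(d,K,A,c)
g=im[:,341:346].mean((1,2));print([(v,int(g[v])) for v in list(range(110,136))+list(range(198,226))])
for v in (60,90,160,180,235,255):
    r=[P[v,u] for u in range(325,365) if 62<P[v,u,2]<76]; r=np.array(r);print(v,r[:,0].min(),r[:,0].max(),r[:,1].mean(),r[:,2].max())
Q=P[60:250,238:246].reshape(-1,3);m=P[90:225,232:252].reshape(-1,3);m=m[m[:,2]>9];print('marker',m.mean(0),m[:,2].max())
# corners of rack in y at front lip
for u in (338,): 
    z=P[:,u,2];vv=[v for v in range(400) if 60<z[v]<76];print('lip ends',P[min(vv),u],P[max(v for v in vv if v<300),u])
E
```

```text
[(110, 156), (111, 156), (112, 156), (113, 157), (114, 152), (115, 136), (116, 104), (117, 69), (118, 53), (119, 52), (120, 52), (121, 52), (122, 52), (123, 52), (124, 52), (125, 51), (126, 51), (127, 52), (128, 57), (129, 77), (130, 98), (131, 105), (132, 105), (133, 104), (134, 104), (135, 107), (198, 129), (199, 124), (200, 113), (201, 107), (202, 108), (203, 107), (204, 96), (205, 71), (206, 44), (207, 31), (208, 28), (209, 27), (210, 30), (211, 38), (212, 43), (213, 44), (214, 43), (215, 43), (216, 43), (217, 43), (218, 43), (219, 43), (220, 50), (221, 78), (222, 111), (223, 130), (224, 134), (225, 134)]
60 511.6254366900449 528.9221949973137 -134.67776014267 71.00150882213546
90 510.91258114464614 528.0501314348071 -155.36460684235544 69.79827612136913
160 508.19383757444 525.5241968149622 -207.90060509656723 70.73523803039089
180 507.60885719904456 524.3821483880079 -223.93288652180448 69.92138535691302
235 505.05425010363047 522.7003269064222 -271.2395423464408 69.89991883033812
255 504.36087113575894 521.3718747035473 -289.6035684803183 70.59971685903935
marker [ 421.97500837 -208.05806663   14.90500932] 316.1093276056879
lip ends [ 515.09055471 -119.13202052   68.37155375] [ 510.2344332  -273.79649061   63.09839394]
```

```bash
python3 - <<'E'
from h import *
f=np.load('pics/w3.npz');im,d,K,A,c=[f[k] for k in('im','d','K','A','c')]
for v in (116.5,129,205,211,221.3): print(v,ray(343,v,K,A,c,60))
Y=[-134.7,-155.4,-207.9,-223.9,-271.2,-289.6];X=[520.3,519.5,516.9,516.0,513.9,512.9]
print(np.polyfit(Y,X,1),np.polyval(np.polyfit(Y,X,1),-206))
# orange holder: survey
R=down(np.pi/2+.182)
ctrl.move_ptp([466,190,200],R);ctrl.gripper_to(30)
im,d,K,A,c=shot('wrist','w4');np.savez('pics/w4.npz',im=im,d=d,K=K,A=A,c=c)
print(sensors.read_state()['t'],sensors.read_state()['grip_width'])
E
```

```text
116.5 [ 517.58329705 -174.50168774   60.        ]
129 [ 517.30618695 -184.13498418   60.        ]
205 [ 515.49453522 -247.11420512   60.        ]
211 [ 515.34148369 -252.43480065   60.        ]
221.3 [ 515.07505145 -261.69689806   60.        ]
[4.80404056e-02 5.26853571e+02] 516.9572478234909
11.4667 30.13223195647633
```

View pics/w4.png

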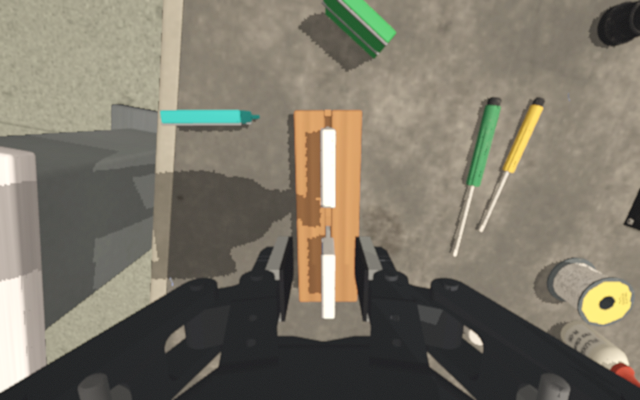

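The upper holder, which is the orange one because it is on the +y side, has its top edge from (328,130) to (328,206). The blue one is at (328,285).

```bash
python3 - <<'E'
from h import *
f=np.load('pics/w4.npz');im,d,K,A,c=[f[k] for k in('im','d','K','A','c')]
P=cloud(d,K,A,c)
Q=P[120:225,310:345].reshape(-1,3);q=Q[(Q[:,2]>78)&(Q[:,2]<88)]
print(len(q),q.mean(0),np.median(q[:,2]),cv2.minAreaRect(q[:,:2].astype(np.float32)))
w,V=np.linalg.eigh(np.cov(q[:,:2].T));print(V[:,1])
g=im[:,:].astype(int).min(2)
for v in (150,185): print([(u,g[v,u],int(P[v,u,2])) for u in range(316,342)])
print([(v,g[v,328]) for v in list(range(122,136))+list(range(198,214))])
for u,v in ((328,130),(328,206)): print(ray(u,v,K,A,c,82))
E
```

```text
1118 [464.81512935 217.13632327  81.44958939] 81.51675744500736 ((465.2581787109375, 215.8756103515625), (10.637147903442383, 59.37541961669922), 10.23544692993164)
[-0.1736485  0.9848077]
[(316, np.int64(67), 33), (317, np.int64(65), 33), (318, np.int64(65), 33), (319, np.int64(74), 32), (320, np.int64(111), 35), (321, np.int64(160), 81), (322, np.int64(201), 80), (323, np.int64(234), 81), (324, np.int64(251), 81), (325, np.int64(254), 81), (326, np.int64(254), 80), (327, np.int64(254), 81), (328, np.int64(254), 81), (329, np.int64(255), 80), (330, np.int64(255), 82), (331, np.int64(255), 82), (332, np.int64(255), 81), (333, np.int64(255), 81), (334, np.int64(239), 82), (335, np.int64(190), 80), (336, np.int64(126), 34), (337, np.int64(106), 33), (338, np.int64(107), 33), (339, np.int64(107), 317), (340, np.int64(105), 33), (341, np.int64(105), 32)]
[(316, np.int64(67), 34), (317, np.int64(67), 33), (318, np.int64(65), 34), (319, np.int64(70), 32), (320, np.int64(107), 33), (321, np.int64(152), 80), (322, np.int64(192), 79), (323, np.int64(230), 81), (324, np.int64(249), 82), (325, 
[... 474 characters left out ...]
5)), (124, np.int64(64)), (125, np.int64(75)), (126, np.int64(108)), (127, np.int64(140)), (128, np.int64(159)), (129, np.int64(197)), (130, np.int64(236)), (131, np.int64(251)), (132, np.int64(255)), (133, np.int64(255)), (134, np.int64(255)), (135, np.int64(255)), (198, np.int64(252)), (199, np.int64(252)), (200, np.int64(252)), (201, np.int64(252)), (202, np.int64(252)), (203, np.int64(252)), (204, np.int64(252)), (205, np.int64(241)), (206, np.int64(205)), (207, np.int64(154)), (208, np.int64(117)), (209, np.int64(105)), (210, np.int64(107)), (211, np.int64(108)), (212, np.int64(107)), (213, np.int64(106))]
[459.82459116 245.0498154   82.        ]
[470.46262924 188.02540103  82.        ]
```

```bash
python3 - <<'E'
from h import *
R=down(np.pi/2+.178)
ctrl.move_ptp([465.25,216,140],R)
print(ctrl.move_l([465.25,216,72],vel=90,threshold=5),sensors.read_state()['eef_pos'])
ctrl.gripper_to(2,70);s=sensors.read_state();print(s['grip_width'],s['grasp_force'],s['force'])
ctrl.move_l([465.25,216,190],vel=120)
s=sensors.read_state();print(s['t'],s['grip_width'],s['grasp_force'],s['force'])
ctrl.move_ptp([516.4,-218.2,190],down(np.pi/2-.048))
ctrl.move_l([516.4,-218.2,152],vel=100)
s=sensors.read_state();print(s['t'],s['eef_pos'],s['grip_width'],s['force'])
im,d,K,A,c=shot('wrist','w5');np.savez('pics/w5.npz',im=im,d=d,K=K,A=A,c=c)
im,d,K,A,c=shot('scene','s5');np.savez('pics/s5.npz',im=im,d=d,K=K,A=A,c=c)
# project expected holder points into scene
Rr=np.array([[np.cos(-.048),-np.sin(-.048)],[np.sin(-.048),np.cos(-.048)]])
i=cv2.resize(im[100:240,220:440],None,fx=3,fy=3)
for x,y,z in ((-5,30,20),(-5,30,-20),(-5,-30,20),(-5,-30,-20),(-2,30,-56)):
    xy=Rr@[x,y]+[516.4,-218.2];p=(proj([*xy,142+z],K,A,c)-[220,100])*3;cv2.circle(i,tuple(int(k) for k in p),3,(255,0,255),-1)
for x,y,z in ((0,34,70),(0,-34,70)):
    xy=Rr@[x,y]+[516.4,-218.2];p=(proj([*xy,z],K,A,c)-[220,100])*3;cv2.circle(i,tuple(int(k) for k in p),3,(0,255,0),-1)
w=cv2.resize(cv2.imread('pics/w5.png')[:,160:480],None,fx=.9,fy=.9)
out=np.zeros((420+360,660,3),np.uint8);cv2.imwrite('pics/s5c.png',i[:,:,::-1])
E
```

```text
False [465.89532042 216.13206043  72.58446575]
8.972129979525908 68.81772994995117 [-0.52037006  0.01221121  4.79805507]
14.1833 9.086000670295585 68.36687564849854 [-0.0157934   0.25130383 -0.29560229]
16.325 [ 516.44189636 -217.72222856  151.74185648] 9.01778125695407 [-0.65651872 -0.58012425 -0.15025648]
```

View pics/s5c.png

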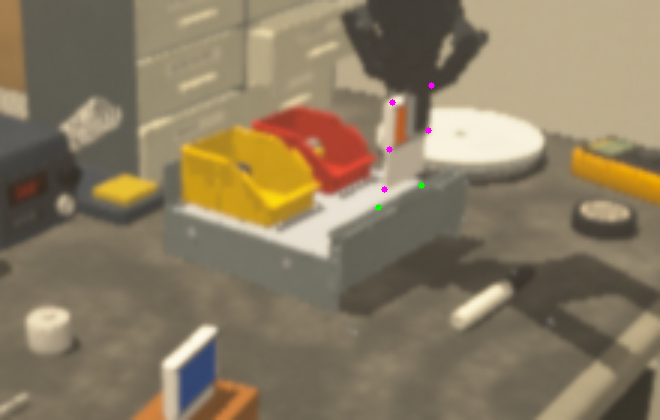

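View pics/w5.png

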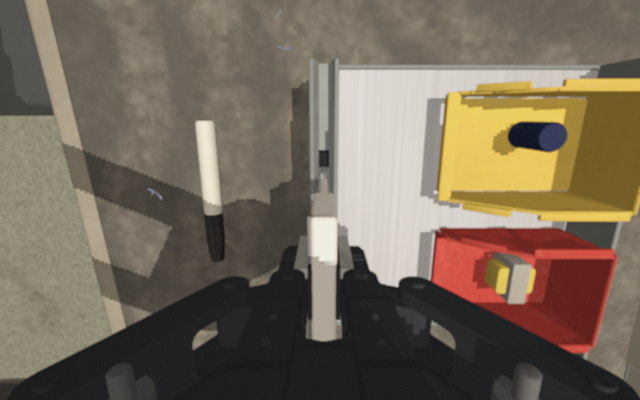

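The holder is upright in the jaws with its orange card to the front. It sits over the bay and matches the projected points; the marker is on the bench and the blue holder is still in the stand. Next I insert it.

```bash
python3 - <<'E'
from h import *
def rep(t):
    s=sensors.read_state();print(t,round(s['t'],2),np.round(s['eef_pos'],2),np.round(s['force'],1),round(s['grip_width'],2),round(s['grasp_force'],1))
B=[516.4,-218.2]
print(ctrl.move_l([*B,122],vel=40,threshold=6));rep('a')
if sensors.read_state()['eef_pos'][2]<123.5:
    for z in (116,113,111,109,108,107,106):
        h=ctrl.move_l([*B,z],vel=20,threshold=20);rep(z)
        if h or sensors.read_state()['force'][2]>18: break
E
```

```text
False
a 17.32 [ 516.58 -218.33  122.17] [ 0.7 -0.3 -0.3] 9.45 68.4
116 17.77 [ 516.29 -218.11  115.81] [ 0.1  0.8 -0.1] 8.84 68.4
113 18.07 [ 516.83 -218.45  113.7 ] [-0.9  0.4  3.1] 9.63 69.1
111 18.32 [ 516.83 -218.43  111.52] [-0.5  0.7  4.2] 8.89 69.2
109 18.57 [ 516.86 -218.48  109.66] [0.6 1.  5.6] 9.03 69.4
108 18.82 [ 516.9  -218.49  108.81] [-1.7  1.   6.2] 8.78 69.5
107 19.07 [ 516.88 -218.46  107.85] [-1.8  1.2  6.5] 9.11 69.6
106 19.32 [ 516.9  -218.44  106.97] [-0.9  1.   7.7] 9.11 69.6
```

```bash
python3 - <<'E'
from h import *
def rep(t):
    s=sensors.read_state();print(t,round(s['t'],2),np.round(s['eef_pos'],2),np.round(s['force'],1),round(s['grip_width'],2),round(s['grasp_force'],1));return s
B=[516.4,-218.2]
for z in (105.3,104.6,103.9,103.2,102.5,101.8):
    ctrl.move_l([*B,z],vel=10);ctrl.hold(.2)
    if rep(z)['force'][2]>20: break
im,d,K,A,c=shot('scene','s6')
cv2.imwrite('pics/s6c.png',cv2.resize(im[100:240,220:440],None,fx=3,fy=3)[:,:,::-1])
E
```

```text
105.3 19.77 [ 516.96 -218.5   106.91] [-2.9  2.  10.1] 9.07 70.2
104.6 20.23 [ 517.02 -218.53  106.92] [-2.8  1.7 14.1] 9.19 70.8
103.9 20.68 [ 517.08 -218.53  106.91] [-4.9  2.9 17.7] 9.09 71.4
103.2 21.12 [ 517.13 -218.55  106.88] [-5.4  3.7 21.6] 9.06 71.9
```

View pics/s6c.png

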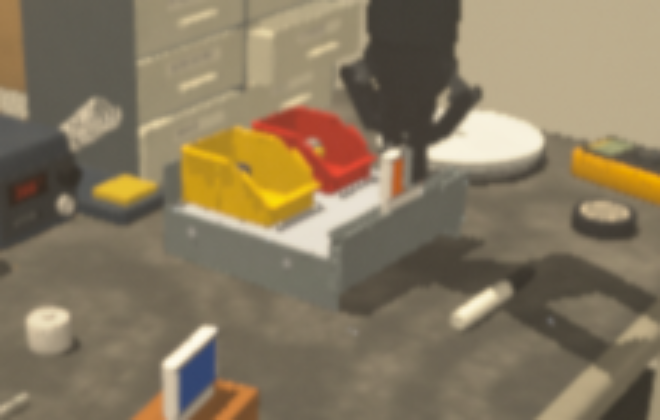

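The hard stop was felt at TCP z ≈ 106.9, after about 8 mm of spring travel, and the push is now about 21 N. The picture shows the holder seated behind the lip with its orange card to the front, the marker on the bench and the blue holder in its stand.

```bash
python3 - <<'E'
from h import *
print(ctrl.finish_job())
E
```

```text
the job is handed in; nothing more can be done
None
```

The job is handed in: the orange label holder is pressed home against the hard stop with about 21 N and still gripped, the marker lies on the bench clear of the rack, and the blue holder is still in its stand; the hand-in returned no verdict.

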